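Stow the coasters in their holder

TASK

Pick up the whole pile of three rectangular wooden coasters together and stow it in the dark wooden holder screwed to the chart table. Slip it in end first: with the pile tilted lengthwise by about 20 degrees, bring its lower short end down inside one end wall of the holder, nearly to the floor, then lay the pile down flat inside and let go.

Things in the scene. Friction and masses are not known exactly. Their poses are not given: they have to be found in the camera images.
- coaster_low: light wooden coaster, a plain rectangular slab 90 x 60 x 10 mm (x, y, z), 40 g nominal, the lowest of a neat pile of three (30 mm high in all) that lies on the table; origin at the centre of its underside, x along its length, z up. The pile can be gripped across its 60 mm width at mid-length; the fingers must reach to within 6 mm of the table to hold all three.
- coaster_mid: light wooden coaster, a plain rectangular slab 90 x 60 x 10 mm (x, y, z), 40 g nominal, the middle one of the pile; origin at the centre of its underside, axes as the lowest one's.
- coaster_top: light wooden coaster, a plain rectangular slab 90 x 60 x 10 mm (x, y, z), 40 g nominal, the top one of the pile; origin at the centre of its underside, axes as the lowest one's. A lone round coaster elsewhere on the table is not part of the job.
- holder: dark wooden open-topped coaster holder, fixed to the table, outside 116 x 84 x 40 mm, inside 104 x 72 mm (x, y), walls 6 mm thick, all 40 mm high, floor top 6 mm above the table. The two long side walls (at +y and -y) are open over their middle 60 mm down to the floor, so that fingers gripping the pile across its width can go in and open there. Origin at the centre of its underside, x along its length, z up; both ends are alike.
Not all that is in view belongs to the job. What is shaped like the coaster_mid but blue or turquoise is not meant.

How it is judged:
By the outcome, as a careful person would: the job done as asked, in the order asked, and still so for the second after the job is handed in, with the robot touching nothing.
It also fails if it takes over 42 s, if anything falls off the work surface, if the arm or the gripper's body presses on something with over 40 N, if the wrist force passes 120 N, or if a joint passes its speed limit or range.

ROBOT

A 6-joint arm with a two-finger parallel gripper is mounted at the origin on the work surface. World frame = base frame: x ahead of the robot, y to its left, z up, the work surface at z = 0. Lengths are in m, angles in degrees, forces in N, time in s.
With the tool pointing down it reaches from about 0.4 to 0.825 m from the base axis. Payload 7 kg.
Tool frame: the origin (TCP) lies midway between the tips of the shut fingers; the grasp point (between the pads) lies 19 mm behind it; z points along the fingers, y is the line along which they close (so a half turn about z gives the same grasp; the last joint's range is limited). The gripper opens to 88 mm and grips with 3 to 60 N. Pads are 19 mm wide; open, the fingers measure 130 mm over their backs; the gripper's body (78 mm by 193 mm) begins 47 mm behind the grasp point.
Start: joints at [-51.618, 20.546, 0.682, 0, -70.136, -16.507], TCP at [0.251, -0.626, 0.227] pointing down, gripper open.
Joint ranges: [-176.03, 176.03], [-82.01, 121.73], [-58.28, 71.71], [-173.87, 95.51], [-174.79, -0.11], [-173.66, 173.66]. Speed limits (degrees/s): [136.94, 136.94, 172.46, 180, 180, 180].

INTERFACE

Orientations are given as [roll, pitch, yaw] about the fixed x, y, z axes, in that order (R = Rz(yaw) Ry(pitch) Rx(roll)).
In Python, from plant import ctrl, viewer, close_job gives the robot as it stands. The module is installed in compiled form; this text tells all that it offers.
- The arm moves only by the tool step_arm, never from a script. Its argument "moves" is a list that holds one entry, the list of rows, each a list of 5 numbers: the shift along the world's x, y, z in cm, then the turn about the world's z in rad, then the finger opening in cm, from 0 to 8.76. In form: [[[tx, ty, tz, twist, grip], ...]]. A call has 1 to 10 rows; each row shifts and turns the commanded pose from where the row before left it; what a row does not reach is not made up. A row lasts 1/10 s, in which the tool goes at most 50 mm and 8.59 degrees, less where a joint would pass 70% of its speed; a pose out of reach is approached as far as the arm can. A call with a gripper value outside its range is refused whole. The fingers move at their own pace and stop on an object; the grip force is fixed at half the most. Time passes only in rows, so rows that do not move let the fingers close. It gives the time, the measured TCP pose, the force, the opening and the grip force at its end, in the units of the state.
- ctrl.get_obs(): the state, without advancing time (a new reading comes with each control period).
- viewer.snapshot(name): name is "scene" or "top"; returns (picture, depth): 384x512x3 uint8, blue, green, red; 384x512 float32, m along the optical axis (not along the pixel's ray), 0 where there is no reading.
- viewer.camera_info(name): a dict with "camera_matrix" (3x3 intrinsics, pixels), "eye" and "orientation" of the camera in the world. Camera axes: x right, y down, z forward; pixel columns grow to the right and rows downward; lengths in m; the calibration is good to about 2 mm. A picture is of the moment at which its call begins. camera_info takes no time and is no camera call.
- close_job(): hands the job in; it is judged then, once.
The state is a dict: "clock": time; "joint_pos": joint angles; "qvel": joint speeds; "tau": joint torques, N m; "tool_pos": TCP position; "orientation": TCP orientation; "force": force on the tool from outside, world axes, zero at the start; "moment": the same for the moment, N m; "opening": finger opening in m; "gripper_force": force on a finger pad.
Only numpy, scipy, OpenCV 4.12 (cv2) and the standard library are available. Lean on these libraries where they do the work, as an engineer would, in place of code of your own. Each camera call takes 0.05 s, during which the arm holds its last target. There are 200 camera calls.

## Working session

There is one attempt and no reset: what is moved stays moved. The work goes in short steps, Python scripts to look and compute and a tool call to move; the robot and the scene stay as the last step left them, time stands still between calls to the robot, and variables do not carry over. Pictures are saved under pics/ and viewed, at most 10 in all, crops included, and the job is handed in when it is done.

Besides the shell and the picture viewer there is one more tool, called after "Call:" as name(argument=value, ...), one argument or row to a line, values as JSON. step_arm: Moves the arm, as the interface text tells. Its arguments: {"type":"object","properties":{"moves":{"type":"array","items":{"type":"array","items":{"type":"array","items":{"type":"number"}}}}},"required":["moves"]}

```bash
mkdir -p pics
cat > h.py <<'E'
import numpy as np, cv2
from plant import ctrl, viewer
def cam(n):
    i=viewer.camera_info(n); return i
def Rof(i):
    from scipy.spatial.transform import Rotation as R
    o=np.array(i["orientation"],float)
    return o if o.shape==(3,3) else R.from_euler('xyz',o,degrees=True).as_matrix()
def cloud(n,d,i=None):
    i=viewer.camera_info(n); K=np.array(i["camera_matrix"]); v,u=np.mgrid[:384,:512]
    p=np.stack([(u-K[0,2])/K[0,0]*d,(v-K[1,2])/K[1,1]*d,d],-1)
    return p@Rof(i).T+np.array(i["eye"])
E
python3 - <<'E'
from h import *
for n in("scene","top"):
    b,d=viewer.snapshot(n); cv2.imwrite(f"pics/{n}0.png",b); np.save(n+"0.npy",d)
    print(viewer.camera_info(n)); P=cloud(n,d); print(P[200,256],P[350,256])
print(ctrl.get_obs())
E
```

```text
{'camera_matrix': array([[385.38974029,   0.        , 252.94811899],
       [  0.        , 385.38974029, 192.4671605 ],
       [  0.        ,   0.        ,   1.        ]]), 'eye': array([0.86181306, 0.415385  , 0.48820739]), 'orientation': array([-127.16364429,   -0.33241164,  143.55470908])}
[ 0.48775253 -0.07589753  0.00093922] [6.84809911e-01 1.87456708e-01 4.78857267e-04]
{'camera_matrix': array([[428.5852584 ,   0.        , 259.27779729],
       [  0.        , 428.5852584 , 189.86851971],
       [  0.        ,   0.        ,   1.        ]]), 'eye': array([ 0.46541726, -0.04685701,  0.84258087]), 'orientation': array([-176.70379409,    2.17574528,  -91.74484289])}
[ 0.49475415 -0.00980753  0.01189383] [ 0.20586104 -0.00060511  0.00030297]
{'clock': 0.1, 'joint_pos': array([-5.16170702e+01,  2.05871230e+01,  6.39431308e-01, -1.66032960e-02,
       -7.01363109e+01, -1.65068485e+01]), 'qvel': array([-0.02241877, -0.15012393,  0.12776216,  0.10879688,  0.10172396,
       -0.0079261 ]), 'tau': array([ 6.30781269e-04, -5.84163630e+01,  2.93752688e+01,  7.01553673e+00,
        1.01409119e-02, -9.36079937e-05]), 'tool_pos': array([ 0.25131181, -0.6260041 ,  0.2257254 ]), 'orientation': array([ 1.79915024e+02, -8.90392000e-03, -1.58129565e+02]), 'force': array([ 0.24856433,  0.3546244 , -0.18714013]), 'moment': array([ 0.03838685, -0.00815383,  0.02258418]), 'gripper_force': 0.0, 'opening': 0.08764807552638412}
```

View pics/top0.png

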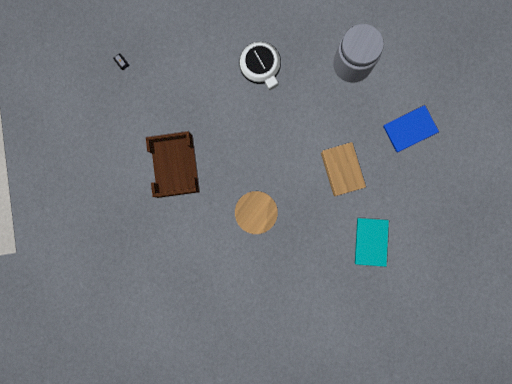

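View pics/scene0.png

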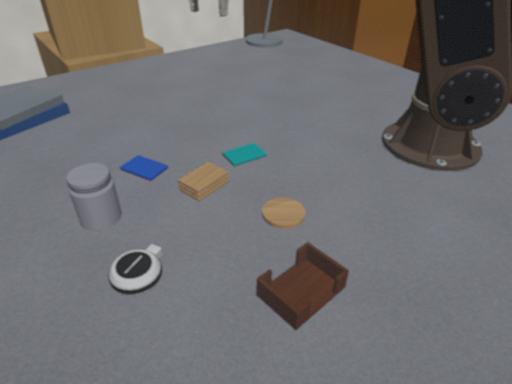

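The top view shows the pile at about (343,169), the holder at (173,165), and the lone round coaster at (256,212). The blue and turquoise slabs at (411,128) and (372,243) are decoys.

Run:
```python
from h import *
d=np.load("top0.npy"); P=cloud("top",d)
def rect(box,zl,zh):
    u0,u1,v0,v1=box; Q=P[v0:v1,u0:u1].reshape(-1,3); Q=Q[(Q[:,2]>zl)&(Q[:,2]<zh)]
    r=cv2.minAreaRect((Q[:,:2]*1000).astype(np.float32)); print(len(Q),r,cv2.boxPoints(r).round(1).tolist(),np.median(Q[:,2]))
rect((310,375,135,205),.022,.05)
rect((135,210,120,210),.032,.06)
rect((135,210,120,210),.004,.06)
b=cv2.imread("pics/top0.png")
```

```text
1519 ((549.2041625976562, -178.51361083984375), (89.9551010131836, 60.07838439941406), 14.480535507202148) [[498.1000061035156, -160.6999969482422], [513.2000122070312, -218.8000030517578], [600.2999877929688, -196.39999389648438], [585.2000122070312, -138.1999969482422]] 0.030479633798950134
510 ((568.8383178710938, 149.40797424316406), (116.64424896240234, 84.6376724243164), 5.998415470123291) [[506.3999938964844, 185.39999389648438], [515.2999877929688, 101.19999694824219], [631.2999877929688, 113.4000015258789], [622.4000244140625, 197.60000610351562]] 0.040553605155924044
2814 ((570.55859375, 155.30252075195312), (148.0802459716797, 176.5267791748047), 88.54672241210938) [[480.3999938964844, 83.5], [656.9000244140625, 79.0], [660.7000122070312, 227.10000610351562], [484.20001220703125, 231.60000610351562]] 0.007736850461544487
```

Call:
step_arm(
  moves=[
    [[2.2,3.3,-0.5,-0.013,8.76],[2.2,3.3,-0.5,-0.013,8.76],[2.2,3.3,-0.5,-0.013,8.76],[2.2,3.3,-0.5,-0.013,8.76],[2.2,3.3,-0.5,-0.013,8.76],[2.2,3.3,-0.5,-0.013,8.76],[2.2,3.3,-0.5,-0.013,8.76],[2.2,3.3,-0.5,-0.013,8.76],[2.2,3.3,-0.5,-0.013,8.76],[2.2,3.3,-0.5,-0.013,8.76]],
  ],
)

```text
clock: 1.1
tool_pos: [0.472, -0.2948, 0.1762]
orientation: [180.0, -0.0, -165.6]
force: [0.3, -0.0, 0.2]
opening: 0.0875
gripper_force: 0.0
```

Call:
step_arm(
  moves=[
    [[2,3,-1,0,8.76],[2,3,-1,0,8.76],[2,3,-1,0,8.76],[1.8,2.75,-1,0,8.76],[0,0,-1,0,8.76],[0,0,0,0,8.76],[0,0,0,0,8.76],[0,0,0,0,8.76]],
  ],
)

```text
clock: 1.9
tool_pos: [0.5493, -0.1797, 0.1271]
orientation: [-180.0, 0.0, -165.6]
force: [-0.9, -0.5, 0.7]
opening: 0.0872
gripper_force: 0.0
```

Call:
step_arm(
  moves=[
    [[0,0.1,-2.5,0,8.76],[0,0,-2.5,0,8.76],[0,0,-2.5,0,8.76],[0,0,-2,0,8.76],[0,0,-1.5,0,8.76],[0,0,-0.9,0,8.76],[0,0,-0.3,0,8.76],[0,0,0,0,8.76],[0,0,0,0,8.76]],
  ],
)

```text
clock: 2.8
tool_pos: [0.5501, -0.1781, 0.0055]
orientation: [-180.0, 0.1, -165.6]
force: [-0.6, -0.0, 0.5]
opening: 0.0872
gripper_force: 0.0
```

Call:
step_arm(
  moves=[
    [[0,0,0,0,5],[0,0,0,0,5],[0,0,0,0,5],[0,0,0,0,5],[0,0,0,0,5],[0,0,0,0,5],[0,0,0,0,5],[0,0,0,0,5]],
  ],
)

```text
clock: 3.6
tool_pos: [0.5496, -0.1779, 0.0048]
orientation: [-180.0, 0.0, -165.6]
force: [-0.6, -0.4, 3.7]
opening: 0.0599
gripper_force: 30.0
```

Call:
step_arm(
  moves=[
    [[0,0,0.5,0,5],[0,0,1.5,0,5],[0,0,2.5,0,5],[0,0,2.5,0,5],[0,0,2,0,5],[0,0,1,0,5],[0,0,0,0,5]],
  ],
)

```text
clock: 4.3
tool_pos: [0.5501, -0.1778, 0.1057]
orientation: [-180.0, 0.1, -165.6]
force: [1.1, 0.5, -2.5]
opening: 0.0599
gripper_force: 30.0
```

Call:
step_arm(
  moves=[
    [[0.1,1.5,0,0,5],[0.3,3,0,-0.021,5],[0.3,4,0,-0.021,5],[0.3,4,0,-0.021,5],[0.3,4,0,-0.021,5],[0.3,4,0,-0.021,5],[0.3,4,0,-0.021,5],[0.3,4,0,-0.021,5],[0.3,3,0,0,5],[0.3,1.3,0,0,5]],
  ],
)

```text
clock: 5.3
tool_pos: [0.5765, 0.153, 0.1029]
orientation: [-180.0, -0.1, -173.9]
force: [0.5, -0.0, -2.0]
opening: 0.0596
gripper_force: 30.0
```

Call:
step_arm(
  moves=[
    [[0,0,0,0,5],[0,0,0,0,5],[0,0,0,0,5]],
  ],
)

```text
clock: 5.6
tool_pos: [0.5769, 0.1491, 0.104]
orientation: [-180.0, -0.1, -174.0]
force: [-0.4, -0.0, -1.2]
opening: 0.0598
gripper_force: 30.0
```

Run:
```python
from h import *
b,d=viewer.snapshot("scene"); cv2.imwrite("pics/s1.png",cv2.resize(b[130:370,180:430],None,fx=2,fy=2)); np.save("s1.npy",d)
```

```text
(no output)
```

View pics/s1.png

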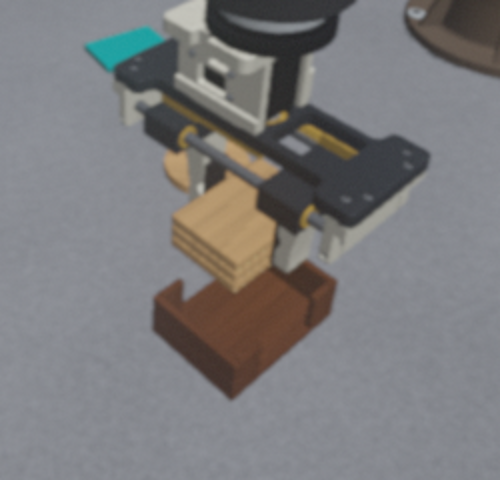

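The pile is held square above the holder, with all three coasters together in the crop at (225,235). The tool can't be tilted through this interface, so I'll pivot the pile in the grip. I'll lower its outer end onto the top of the end wall.

Call:
step_arm(
  moves=[
    [[0.3,0.15,-1.5,0,5],[0,0,-2,0,5],[0,0,-1.5,0,5],[0,0,-0.5,0,5],[0,0,0,0,5],[0,0,0,0,5]],
  ],
)

```text
clock: 6.25
tool_pos: [0.5809, 0.1515, 0.0498]
orientation: [-180.0, 0.0, -174.0]
force: [1.0, 0.6, -1.4]
opening: 0.0602
gripper_force: 30.0
```

Call:
step_arm(
  moves=[
    [[0,0,-0.2,0,5],[0,0,-0.2,0,5],[0,0,-0.2,0,5],[0,0,0,0,5]],
  ],
)

```text
clock: 6.65
tool_pos: [0.5806, 0.1518, 0.044]
orientation: [180.0, 0.0, -174.0]
force: [-1.8, -0.5, 3.1]
opening: 0.0594
gripper_force: 30.0
```

Call:
step_arm(
  moves=[
    [[0,0,-0.1,0,5],[0,0,-0.1,0,5],[0,0,-0.1,0,5],[0,0,-0.1,0,5],[0,0,0,0,5]],
  ],
)

```text
clock: 7.15
tool_pos: [0.5802, 0.1517, 0.0402]
orientation: [180.0, -0.0, -174.0]
force: [-5.3, 0.5, 6.6]
opening: 0.0598
gripper_force: 30.0
```

Run:
```python
from h import *
b,d=viewer.snapshot("scene"); cv2.imwrite("pics/s2.png",cv2.resize(b[180:340,220:380],None,fx=3.5,fy=3.5)); np.save("s2.npy",d)
```

```text
(no output)
```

View pics/s2.png

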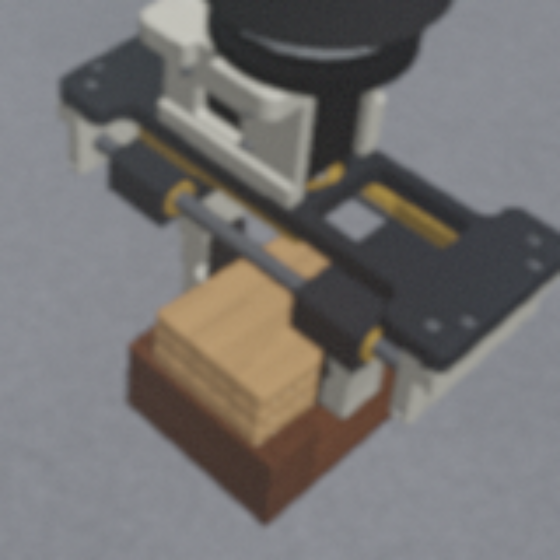

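The pile's near end rests on the end wall at about (230,420) in the crop, and the wrist force is low at 7 N. I'll measure the tilt from depth.

```bash
cat >> h.py <<'E'
def tilt(n,b,d):
    P=cloud(n,d); h=cv2.cvtColor(b,cv2.COLOR_BGR2HSV)
    yaw=np.radians(6); e=np.array([np.cos(yaw),np.sin(yaw)]); f=np.array([-e[1],e[0]])
    q=(P[...,:2]-[.5688,.1494]); X=q@e; Y=q@f; Z=P[...,2]
    m=(abs(X)<.08)&(abs(Y)<.027)&(Z>.012)&(Z<.11)&(h[...,1]>70)&(h[...,2]>110)&(h[...,0]>8)&(h[...,0]<25)
    X,Y,Z=X[m],Y[m],Z[m]
    k=np.ones(len(X),bool)
    for t in (.02,.008,.004,.003,.003):
        A=np.c_[X,Y,np.ones(len(X))]; c=np.linalg.lstsq(A[k],Z[k],rcond=None)[0]
        k=(Z-A@c>-t)&(abs(Z-A@c)<.01)
    print(n,len(X),k.sum(),"tilt x,y deg",np.degrees(np.arctan(c[:2])).round(1),"Z@0",c[2].round(4),"X",X[k].min().round(4),X[k].max().round(4),
      "Y",Y[k].min().round(4),Y[k].max().round(4),"rms",np.std((Z-A@c)[k]).round(4))
E
python3 - <<'E'
from h import *
b=None
for n in("scene","top"):
    b,d=viewer.snapshot(n); tilt(n,b,d)
E
```

```text
scene 1376 1016 tilt x,y deg [5.7 0. ] Z@0 0.0651 X -0.0261 0.0565 Y -0.0268 0.027 rms 0.0008
top 347 323 tilt x,y deg [5.4 0.3] Z@0 0.0653 X -0.0344 -0.0124 Y -0.027 0.0267 rms 0.0013
```

Call:
step_arm(
  moves=[
    [[0,0,-0.1,0,5],[0,0,-0.1,0,5],[0,0,-0.1,0,5],[0,0,-0.1,0,5],[0,0,-0.1,0,5],[0,0,-0.1,0,5],[0,0,0,0,5]],
  ],
)

```text
clock: 8.0
tool_pos: [0.58, 0.1517, 0.0341]
orientation: [180.0, -0.0, -174.0]
force: [-4.9, 0.6, 6.9]
opening: 0.0601
gripper_force: 30.0
```

Run:
```python
from h import *
b,d=viewer.snapshot("scene"); tilt("scene",b,d)
```

```text
scene 1272 871 tilt x,y deg [13.7 -0.1] Z@0 0.0582 X -0.0281 0.0547 Y -0.027 0.027 rms 0.0008
```

Call:
step_arm(
  moves=[
    [[0,0,-0.1,0,5],[0,0,-0.1,0,5],[0,0,-0.1,0,5],[0,0,-0.1,0,5],[0,0,-0.1,0,5],[0,0,0,0,5]],
  ],
)

```text
clock: 8.65
tool_pos: [0.5802, 0.1517, 0.0292]
orientation: [180.0, -0.0, -174.0]
force: [-5.0, 0.9, 6.7]
opening: 0.0595
gripper_force: 30.0
```

Run:
```python
from h import *
b,d=viewer.snapshot("scene"); tilt("scene",b,d)
```

```text
scene 1202 736 tilt x,y deg [20.2  0.2] Z@0 0.0527 X -0.031 0.0521 Y -0.0269 0.027 rms 0.0008
```

Call:
step_arm(
  moves=[
    [[0,0,1,0,5],[0,0,1.5,0,5],[0,0,1,0,5],[0,0,0,0,5],[0,0,0,0,5],[0,0,0,0,5]],
  ],
)

```text
clock: 9.3
tool_pos: [0.5801, 0.1514, 0.063]
orientation: [-180.0, -0.0, -174.0]
force: [0.2, -0.0, -2.4]
opening: 0.0598
gripper_force: 30.0
```

Run:
```python
from h import *
b,d=viewer.snapshot("scene"); tilt("scene",b,d); cv2.imwrite("pics/s3.png",cv2.resize(b[180:340,220:380],None,fx=3.5,fy=3.5))
b,d=viewer.snapshot("top"); tilt("top",b,d)
```

```text
scene 1231 765 tilt x,y deg [18.8  0.1] Z@0 0.0871 X -0.032 0.0524 Y -0.027 0.0268 rms 0.0009
top 367 347 tilt x,y deg [19.8 -0.2] Z@0 0.0868 X -0.0335 -0.0113 Y -0.0269 0.027 rms 0.0014
```

View pics/s3.png

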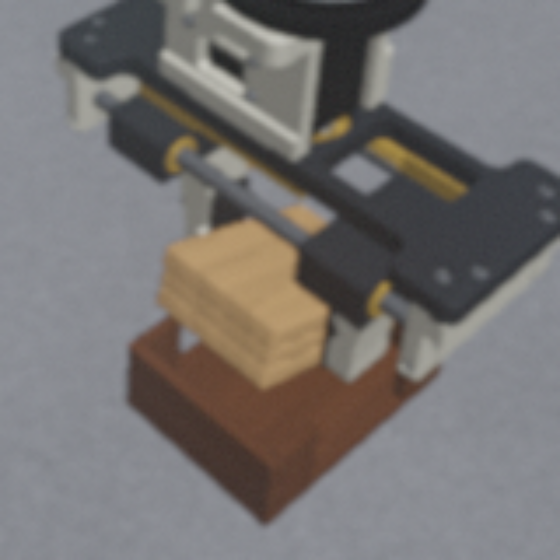

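The pile holds about 19.5° of tilt with its far (base-side) end low, clear above the holder. Next it goes over the −x end wall and down.

Call:
step_arm(
  moves=[
    [[-0.8,-0.15,0,0,5],[-0.8,-0.1,0,0,5],[0,0,0,0,5],[0,0,-0.5,0,5],[0,0,-0.5,0,5],[0,0,0,0,5],[0,0,0,0,5]],
  ],
)

```text
clock: 10.1
tool_pos: [0.5645, 0.149, 0.0532]
orientation: [-180.0, -0.0, -174.0]
force: [0.7, -0.4, -1.0]
opening: 0.06
gripper_force: 30.0
```

Run:
```python
from h import *
b,d=viewer.snapshot("scene"); tilt("scene",b,d)
b,d=viewer.snapshot("top"); tilt("top",b,d); cv2.imwrite("pics/t4.png",cv2.resize(b[100:230,100:260],None,fx=3.5,fy=3.5))
```

```text
scene 1185 743 tilt x,y deg [18.4  0.1] Z@0 0.0828 X -0.0483 0.0371 Y -0.027 0.027 rms 0.001
top 328 317 tilt x,y deg [21.9 -0.4] Z@0 0.0844 X -0.0492 -0.0288 Y -0.0269 0.0269 rms 0.0012
```

View pics/t4.png

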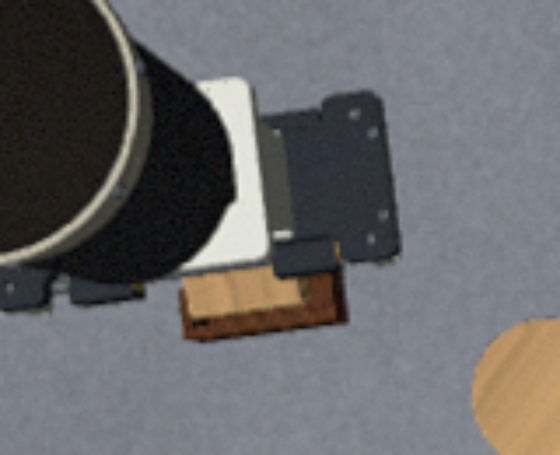

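The low end at crop (245,315) sits just inside the end wall, with about 3 mm of margin. I'll lower it nearly to the floor.

Call:
step_arm(
  moves=[
    [[0,0,-0.4,0,5],[0,0,-0.5,0,5],[0,0,-0.5,0,5],[0,0,-0.4,0,5],[0,0,-0.4,0,5],[0,0,-0.3,0,5],[0,0,-0.3,0,5],[0,0,0,0,5],[0,0,0,0,5]],
  ],
)

```text
clock: 11.1
tool_pos: [0.5645, 0.1491, 0.0256]
orientation: [180.0, 0.0, -174.0]
force: [-0.0, 0.9, -1.3]
opening: 0.0599
gripper_force: 30.0
```

Run:
```python
from h import *
b,d=viewer.snapshot("scene"); tilt("scene",b,d)
```

```text
scene 1180 724 tilt x,y deg [19.8  0.3] Z@0 0.0549 X -0.0527 0.0375 Y -0.0269 0.0268 rms 0.0008
```

Call:
step_arm(
  moves=[
    [[0,0,-0.1,0,5],[0,0,-0.1,0,5],[0,0,-0.1,0,5],[0,0,-0.1,0,5],[0.05,0,-0.1,0,5],[0.05,0,-0.1,0,5],[0.05,0,-0.1,0,5],[0,0,0,0,5]],
  ],
)

```text
clock: 11.95
tool_pos: [0.5674, 0.1496, 0.0197]
orientation: [180.0, 0.2, -174.0]
force: [1.1, -0.5, 5.6]
opening: 0.0599
gripper_force: 30.0
```

Run:
```python
from h import *
b,d=viewer.snapshot("scene"); tilt("scene",b,d)
```

```text
scene 1261 825 tilt x,y deg [13.3  0.1] Z@0 0.048 X -0.041 0.0414 Y -0.027 0.0269 rms 0.0008
```

Call:
step_arm(
  moves=[
    [[0,0,-0.1,0,5],[0,0,-0.1,0,5],[0,0,-0.1,0,5],[0,0,-0.1,0,5],[0,0,-0.1,0,5],[0,0,-0.1,0,5],[0,0,-0.1,0,5],[0,0,0,0,5]],
  ],
)

```text
clock: 12.8
tool_pos: [0.5689, 0.15, 0.0134]
orientation: [179.9, 0.3, -173.9]
force: [4.4, -2.0, 5.7]
opening: 0.0596
gripper_force: 30.0
```

Run:
```python
from h import *
b,d=viewer.snapshot("scene"); tilt("scene",b,d)
```

```text
scene 1193 925 tilt x,y deg [6.  0.1] Z@0 0.0415 X -0.0334 0.0443 Y -0.027 0.027 rms 0.0008
```

Call:
step_arm(
  moves=[
    [[0,0,-0.1,0,5],[0,0,-0.1,0,5],[0,0,-0.1,0,5],[0,0,-0.1,0,5],[0,0,0,0,5]],
  ],
)

```text
clock: 13.35
tool_pos: [0.5691, 0.1503, 0.0094]
orientation: [179.9, 0.3, -173.9]
force: [5.1, 0.3, 5.7]
opening: 0.0597
gripper_force: 30.0
```

Run:
```python
from h import *
b,d=viewer.snapshot("scene"); tilt("scene",b,d)
```

```text
scene 1181 992 tilt x,y deg [ 1.7 -0.2] Z@0 0.0378 X -0.0303 0.0543 Y -0.027 0.0269 rms 0.0008
```

Call:
step_arm(
  moves=[
    [[0,0,-0.1,0,5],[0,0,-0.05,0,5],[0,0,0,0,5],[0,0,0,0,5]],
  ],
)

```text
clock: 13.8
tool_pos: [0.5692, 0.1503, 0.0087]
orientation: [179.9, 0.4, -173.9]
force: [2.6, -2.0, 12.7]
opening: 0.0597
gripper_force: 30.0
```

Run:
```python
from h import *
b,d=viewer.snapshot("scene"); tilt("scene",b,d)
```

```text
scene 1175 1007 tilt x,y deg [ 1.  -0.1] Z@0 0.0371 X -0.0292 0.0545 Y -0.027 0.0269 rms 0.001
```

Call:
step_arm(
  moves=[
    [[0,0,0.05,0,6.2],[0,0,0.05,0,6.6],[0,0,0,0,7],[0,0,0,0,7.6],[0,0,0,0,8.4],[0,0,0,0,8.6],[0,0,0,0,8.6],[0,0,0,0,8.6]],
  ],
)

```text
clock: 14.65
tool_pos: [0.566, 0.1491, 0.007]
orientation: [-180.0, -0.0, -174.0]
force: [0.3, -0.1, -0.2]
opening: 0.0858
gripper_force: 0.0
```

Call:
step_arm(
  moves=[
    [[0,0,0.5,0,8.6],[0,0,1.5,0,8.6],[0,0,2.5,0,8.6],[0,0,3,0,8.6],[0,0,3,0,8.6],[0,0,3,0,8.6],[-1,-3,2,0,8.6],[-1,-4,0,0,8.6],[-1,-4,0,0,8.6],[-1,-4,0,0,8.6]],
  ],
)

```text
clock: 15.65
tool_pos: [0.5254, -0.0021, 0.1628]
orientation: [180.0, 0.1, -174.0]
force: [1.5, -0.1, -0.2]
opening: 0.086
gripper_force: 0.0
```

Call:
step_arm(
  moves=[
    [[0,-4,0,0,8.6],[0,-4,0,0,8.6],[0,-2,0,0,8.6],[0,0,0,0,8.6],[0,0,0,0,8.6]],
  ],
)

```text
clock: 16.15
tool_pos: [0.5259, -0.1013, 0.1623]
orientation: [180.0, 0.0, -174.1]
force: [0.9, 0.8, 0.4]
opening: 0.0858
gripper_force: 0.0
```

Run:
```python
from h import *
b,d=viewer.snapshot("scene"); tilt("scene",b,d)
c=cv2.resize(b[210:340,220:380],None,fx=2.4,fy=2.4)
b,d=viewer.snapshot("top"); tilt("top",b,d)
c2=cv2.resize(b[115:215,120:230],None,fx=3.12,fy=3.12); 
cv2.imwrite("pics/f5.png",np.hstack([c,c2]))
```

```text
scene 1745 1671 tilt x,y deg [-0.1 -0.2] Z@0 0.0365 X -0.0467 0.0528 Y -0.0269 0.0269 rms 0.0008Traceback (most recent call last):
  File "<stdin>", line 4, in <module>
  File "h.py", line 23, in tilt
    print(n,len(X),k.sum(),"tilt x,y deg",np.degrees(np.arctan(c[:2])).round(1),"Z@0",c[2].round(4),"X",X[k].min().round(4),X[k].max().round(4),
                                                                                                        ~~~~~~~~^^
    return umr_minimum(a, axis, None, out, keepdims, initial, where)
ValueError: zero-size array to reduction operation minimum which has no identity
```

Run:
```python
from h import *
b,d=viewer.snapshot("scene"); cv2.imwrite("pics/f6.png",cv2.resize(b[220:340,220:380],None,fx=3.5,fy=3.5))
```

```text
(no output)
```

View pics/f6.png

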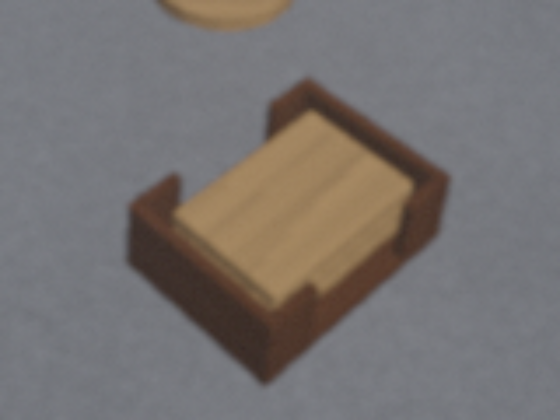

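The pile lies flat inside the holder. Its top face runs from (175,215) to (410,190) in the crop, below the rim, and the robot is clear.

```bash
python3 -c "
from plant import close_job
print(close_job())"
```

```text
the job is handed in; nothing more can be done
None
```

The job is handed in at about 16 s: all three coasters lie flat in the holder, put in end first at about 20° of tilt (made by pivoting the pile in the grip on the holder's end wall, since the moves could not tilt the tool), then laid down and released.

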